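Run a polisher in its bench rest for pad cleaning

TASK

Lift the small cordless polisher and lay it gently in the two saddles of the bench rest, level, with its wool pad hanging over the dust tray, and take the hand off it. Then press its spring paddle about half way down and keep it there so that I can brush the pad clean: the program finishes while still holding the paddle at half. Never press the paddle before the polisher lies in the rest, never press it all the way down, and leave everything else where it is.

Things in the scene. Friction and masses are not known exactly. Their poses are not given: they have to be found in the camera images.
- polisher: cordless right-angle polisher, about 0.85 kg, 290 mm long, standing at first on its wool pad (front) and battery foot (rear). Origin level with the underside; x along the barrel to the head, z up. Barrel 40 x 40 mm, level, axis at z 68 mm, from x -138 to +95. Centre of mass near x -10. Battery foot 50 x 46 mm below the barrel, x -88 to -138, down to z 0. Paddle on top
- polisher_grip (a point): point on the barrel's axis in the free stretch ahead of the paddle (polisher x +15, z 68 mm): a good place to grip across the 40 mm barrel from above. Axes as the polisher
- pad (a point): centre of the underside of the polisher's cream wool pad (75 mm across, 25 mm thick, polisher x +115 mm). The metal head above it is 43 mm across and reaches 91 mm above the pad's underside. Axes as the polisher
- paddle (a joint): spring paddle on top of the barrel: steel plate 75 x 20 x 5 mm, hinged at its rear end (polisher x -85, z 93 mm), free end forward (x about -12) and raised. 0 = released, 0.12 = half, 0.24 rad = fully down, flat on the barrel. Pressed at paddle_press: about 3.5 N to start it, 6 N at half, 9 N fully down, some 15 mm in all; springs back when let go
- paddle_press (a point): press point on the paddle's upper face, 65 mm from the hinge, 10 mm from the free end; moves with the paddle (released: polisher x -22, z 111 mm)
- rest: rest fixed to the bench, left or right: base plate (6 mm), two rubber-lined U saddles and an open dust tray (112 x 132 x 22 mm high, centred at x +136 mm). Origin on the bench; x along the rest to the tray, z up. Saddles 12 mm thick at x -62 and +50 mm; U 46 mm wide, flared above, floor 95 mm and rims about 133 mm up. Between the saddles there is free room for fingers
- rest_seat (a point): where polisher_grip lies once the polisher sits centred in the rest (rest x +15, y 0, 115 mm above the bench; 20 mm play along x). Axes as the rest, x towards the dust tray; the head and pad hang past the front saddle, the pad 47 mm above the bench, the battery foot behind the rear saddle
- pad_brush: Bystander: pad-cleaning brush, 190 x 26 mm wooden back 34 mm high, lying bristles down beside the rest. Origin: centre of its underside
- tape_roll: Bystander: roll of cream masking tape lying flat, 96 mm across, 36 mm high, nearest to the robot. Origin: centre of its underside
- palm_sander: Bystander: round palm sander standing on its 150 mm disc, about 115 mm high, at the right side. Origin: centre of its underside
- sanding_block: Bystander: black rubber hand sanding block, 125 x 66 x 40 mm, in the middle. Origin: centre of its underside
- compound_bottle: Bystander: white bottle 66 mm across, 170 mm high, at the left side. Origin: centre of its underside
- spray_bottle: Bystander: white trigger spray bottle, 88 mm across, 220 mm high, at the left side. Origin: centre of its underside

How it is judged:
On the way:
1. the polisher lies in both saddles, level, pad over the dust tray, at rest and let go, paddle released (x of polisher_grip in the frame of rest between -0.007 and 0.037 m and y of polisher_grip in the frame of rest between -0.007 and 0.007 m and z of polisher_grip in the frame of rest between 0.108 and 0.12 m and x of pad in the frame of rest above 0.08 m and angle between polisher's own z axis and vertical below 0.1 rad and linear speed of polisher below 0.03 m/s and contact force between the fingers and polisher below 0.2 N and value of joint paddle below 0.03 rad), for 0.2 s.
At the end, for the whole second after the job is handed in: Polisher level in both saddles (7 mm sideways, 22 mm along, height within 7 mm, tilt under 0.1 rad), pad end over the dust tray, still; the robot still presses the paddle with over 2 N and keeps it steady between a quarter and three quarters of its travel (0.06 to 0.18 rad) (x of polisher_grip in the frame of rest between -0.007 and 0.037 m and y of polisher_grip in the frame of rest between -0.007 and 0.007 m and z of polisher_grip in the frame of rest between 0.108 and 0.12 m and x of pad in the frame of rest above 0.08 m and angle between polisher's own z axis and vertical below 0.1 rad and value of joint paddle between 0.06 and 0.18 rad and velocity of joint paddle between -0.05 and 0.05 rad/s and contact force between the fingers and polisher above 2 N and linear speed of polisher below 0.02 m/s); the arm keeps its last pose, push and grip.
It fails at once if the paddle is pressed before the polisher lies in the rest (value of joint paddle above 0.06 rad and not (x of polisher_grip in the frame of rest between -0.007 and 0.037 m and y of polisher_grip in the frame of rest between -0.007 and 0.007 m and z of polisher_grip in the frame of rest between 0.108 and 0.12 m and x of pad in the frame of rest above 0.08 m and angle between polisher's own z axis and vertical below 0.1 rad)).
It fails at once if the paddle is pressed all the way down (value of joint paddle above 0.225 rad).
It fails at once if the polisher is dropped or knocked (faster than 0.4 m/s while not held) (linear speed of polisher above 0.4 m/s and contact force between the fingers and polisher below 0.1 N).
It fails at once if one of the other things is moved by more than 25 mm or tipped (distance of any of pad_brush, tape_roll, palm_sander, sanding_block, compound_bottle, spray_bottle from where it was at the start of the episode above 0.025 m or angle between any of pad_brush, tape_roll, palm_sander, sanding_block, compound_bottle, spray_bottle's own z axis and vertical above 0.3 rad).
It also fails if it takes over 50 s, if anything falls off the work surface, if the arm or the gripper's body presses on something with over 40 N, if the wrist force passes 120 N, or if a joint passes its speed limit or range.

ROBOT

A 6-joint arm with a two-finger parallel gripper is mounted at the origin on the work surface. World frame = base frame: x ahead of the robot, y to its left, z up, the work surface at z = 0. Lengths are in m, angles in rad, forces in N, time in s.
With the tool pointing down it reaches from about 0.275 to 0.825 m from the base axis. Payload 4.9 kg.
Tool frame: the origin (TCP) lies between the finger pads; the fingertips stand 14 mm ahead of it and the grasp point (between the pads) lies 5 mm behind it; z points along the fingers, y is the line along which they close (so a half turn about z gives the same grasp; the last joint's range is limited). The gripper opens to 85 mm and grips with 20 to 120 N. Pads are 22 mm wide; open, the fingers measure 114 mm over their backs; the gripper's body (76 mm by 85 mm) begins 54 mm behind the grasp point. The pads swing forward as they close: fully open they stand 13 mm farther back than shut.
Start: joints at [-1.384, 0.326, -0.193, 1.052, 0, 1.437], TCP at [0.173, -0.522, 0.245] pointing down, gripper open.
Joint ranges: [-2.65, 2.65], [-0.97, 1.79], [-1.3, 1.35], [-1.93, 2.1], [-1.47, 1.37], [-3.14, 3.14]. Speed limits (rad/s): [2.57, 2.57, 3.14, 3.14, 3.14, 3.14].

INTERFACE

Orientations are given as a unit quaternion [w, x, y, z].
In Python, from plant import manip gives the robot as it stands.
- The arm moves only by the tool send_rows, never from a script. Its argument "increments" is a list that holds one entry, the list of rows, each a list of 5 numbers: the opening, from 0 (shut) to 1 (fully open), then the shift along the tool's x, y, z normalised to -1 to 1, where 1 is 150 mm, then the turn about the tool's z normalised to -1 to 1, where 1 is 1.5 rad. In form: [[[jaw, dx, dy, dz, yaw], ...]]. A call has 1 to 8 rows; each row is the pose to reach, as a shift and turn from the pose commanded when the call began, along the tool's axes at that moment; what a row does not reach only later rows make up. A row lasts 1/8 s, in which the tool goes at most 62.5 mm and 10.7 degrees, less where a joint would pass 70% of its speed; a pose out of reach is approached as far as the arm can. A call with a number of a shift or a turn outside -1 to 1 is refused whole. A call with a gripper value outside its range is refused whole. The fingers move at their own pace and stop on an object; "newtons" is the grip in N (left out, the last holds). Time passes only in rows, so rows that repeat a pose let the fingers close. It gives the time, the measured TCP pose, the force, the opening and the grip force at its end, in the units of the state.
- manip.get_obs(): the state, without advancing time (a new reading comes with each control period).
- manip.snapshot(name): name is "scene" or "top" or "wrist"; returns a dict with "color" (420x560x3 uint8, red, green, blue), "vertical_fov" (degrees; the focal length in pixels is half the picture's height over the tangent of half this angle, whatever the lens; pixels are square), "cx", "cy" (the principal point, pixels), "k1" (the pictures are not rectified: a ray, as slopes to the right and down, at radius r is drawn at 1 + k1 r^2 times it, then the intrinsics apply), "origin" and "rotation" of the camera in the world; the wrist camera has in their place "T_tool_cam" (4x4, takes a point from camera to tool coordinates, whose origin is the TCP and whose axes are the flange's). Camera axes: x right, y down, z forward; pixel columns grow to the right and rows downward; lengths in m; the calibration is good to about 2 mm. A picture is of the moment at which its call begins: read the wrist's pose just before it. There is no depth.
- manip.hand_in(): hands the job in; it is judged then, once.
Trained networks look in a picture, given as the dict that the camera call returned (one of the last four; its "shot" number tells which), for a name from the list of things; names that differ only in an ending like _2 or _b are one class to them, and where a whole thing is asked for, a point or a joint stands for the part that bears it (a point fixed in the world has none). Each returns a list of dicts, best first, with "p" (0 to 1); they miss things now and then, are a little off and sometimes report something else, mostly with a low value. They report only what shows in the picture. A call takes as long as a camera call.
- manip.recognise(query, picture): "rect" ([left, top, width, height] in pixels, round what is visible of it).
- manip.spot_point(query, picture): "at" ([column, row] in pixels: a listed point, or the origin of a listed thing).
The state is a dict: "t": time; "joint_positions": joint angles; "qd": joint speeds; "joint_torque": joint torques, N m; "eef_pos": TCP position; "orientation": TCP orientation; "ft_force": force on the tool from outside, world axes, zero at the start; "moment": the same for the moment, N m; "gripper_width": opening from 0.0 (shut) to 1.0 (fully open); "gripper_force": force on a finger pad.
Only numpy, scipy, OpenCV 4.12 (cv2) and the standard library are available. Lean on these libraries where they do the work, as an engineer would, in place of code of your own. Each camera call takes 0.05 s, during which the arm holds its last target. There are 200 camera calls.

## Working session

There is one attempt and no reset: what is moved stays moved. The work goes in short steps, Python scripts to look and compute and a tool call to move; the robot and the scene stay as the last step left them, time stands still between calls to the robot, and variables do not carry over. Pictures are saved under pics/ and viewed, at most 10 in all, crops included, and the job is handed in when it is done.

Besides the shell and the picture viewer there is one more tool, called after "Emit:" by a JSON object that holds its "name" and its "arguments". send_rows: Moves the arm, as the interface text tells. Scaled input: -1 to 1 covers 150 mm each way for a shift and 1.5 rad each way for a turn. Its arguments: {"type":"object","properties":{"increments":{"type":"array","items":{"type":"array","items":{"type":"array","items":{"type":"number","minimum":-1,"maximum":1}}}},"newtons":{"type":"number"}},"required":["increments"]}

```bash
mkdir -p pics; ls; cat > h.py <<'E'
import numpy as np, cv2
from plant import manip
def save(s,n): cv2.imwrite(f'pics/{n}.png',cv2.cvtColor(s['color'],cv2.COLOR_RGB2BGR))
def cam(s,obs=None):
    if 'T_tool_cam' in s:
        o=obs or manip.get_obs(); T=np.eye(4); w,x,y,z=o['orientation']
        from scipy.spatial.transform import Rotation as R
        T[:3,:3]=R.from_quat([x,y,z,w]).as_matrix(); T[:3,3]=o['eef_pos']
        C=T@np.array(s['T_tool_cam']); return C[:3,:3],C[:3,3]
    return np.array(s['rotation']).reshape(3,3),np.array(s['origin'])
def K(s):
    f=s['color'].shape[0]/2/np.tan(np.radians(s['vertical_fov'])/2)
    return f
def ray(s,p,C):
    f=K(s); d=np.array([(p[0]-s['cx'])/f,(p[1]-s['cy'])/f]); u=d.copy()
    for _ in range(30): u=d/(1+s['k1']*(u@u))
    R,o=C; v=R@np.array([u[0],u[1],1]); return o,v/np.linalg.norm(v)
def onz(s,p,z,C):
    o,v=ray(s,p,C); return o+v*(z-o[2])/v[2]
def proj(s,P,C):
    R,o=C; q=R.T@(np.array(P)-o); u=q[:2]/q[2]; u=u*(1+s['k1']*(u@u)); return u*K(s)+[s['cx'],s['cy']]
def tri(rs):
    A=0;b=0
    for o,v in rs:
        M=np.eye(3)-np.outer(v,v); A=A+M; b=b+M@o
    return np.linalg.solve(A,b)
E
python3 - <<'E'
from h import *
np.set_printoptions(precision=4,suppress=True)
print(manip.get_obs())
S={}
for n in('scene','top'):
    s=manip.snapshot(n); S[n]=(s,cam(s)); save(s,n+'0')
    print(n,s['vertical_fov'],s['k1'],S[n][1])
    for q,z in [('polisher',0),('polisher_grip',.068),('pad',0),('paddle_press',.111),('rest',0),('rest_seat',.115),('pad_brush',0),('tape_roll',0),('palm_sander',0),('sanding_block',0),('compound_bottle',0),('spray_bottle',0)]:
        for r in manip.spot_point(q,s)[:2]: print(q,np.round(r['at'],1),round(r['p'],2),onz(s,r['at'],z,S[n][1]))
E
```

```text
pics
{'t': 0.0, 'joint_positions': array([-1.3842,  0.327 , -0.1936,  1.052 ,  0.    ,  1.4366]), 'qd': array([-0.0008,  0.0003,  0.0014, -0.0001,  0.0006, -0.0011]), 'joint_torque': array([ -0.0014, -44.339 ,  26.2445,   0.0154,  -0.0004,   0.    ]), 'eef_pos': array([ 0.1733, -0.5214,  0.2445]), 'orientation': array([-0.0009,  0.9872,  0.1597, -0.    ]), 'ft_force': array([ 0.5764,  0.1472, -0.4846]), 'moment': array([ 0.0318,  0.0327, -0.0613]), 'gripper_force': 0.0, 'gripper_width': 1.001842639747488}Traceback (most recent call last):
  File "<stdin>", line 6, in <module>
  File "h.py", line 10, in cam
    return np.array(s['rotation']).reshape(3,3),np.array(s['origin'])
           ~~~~~~~~~~~~~~~~~~~~~~~~~~~~~~~^^^^^
ValueError: cannot reshape array of size 4 into shape (3,3)
```

```bash
python3 - <<'E'
t=open('h.py').read()
t=t.replace("    return np.array(s['rotation']).reshape(3,3),","    w,x,y,z=s['rotation']\n    return Rot.from_quat([x,y,z,w]).as_matrix(),").replace("        from scipy.spatial.transform import Rotation as R\n","").replace("R.from_quat([x,y,z,w]).as_matrix(); T","Rot.from_quat([x,y,z,w]).as_matrix(); T")
open('h.py','w').write("from scipy.spatial.transform import Rotation as Rot\n"+t)
E
python3 - <<'E'
from h import *
np.set_printoptions(precision=4,suppress=True)
S={}
for n in('scene','top'):
    s=manip.snapshot(n); S[n]=(s,cam(s)); save(s,n+'0')
    print(n,s['vertical_fov'],s['k1'],S[n][1])
    for q,z in [('polisher',0),('polisher_grip',.068),('pad',0),('paddle_press',.111),('rest',0),('rest_seat',.115),('pad_brush',0),('tape_roll',0),('palm_sander',0),('sanding_block',0),('compound_bottle',0),('spray_bottle',0)]:
        for r in manip.spot_point(q,s)[:2]: print(q,np.round(r['at'],1),round(r['p'],2),onz(s,r['at'],z,S[n][1]))
E
```

```text
scene 43.02184306394929 -0.10925463280096433 (array([[-0.3093,  0.758 , -0.5742],
       [ 0.9509,  0.2378, -0.1982],
       [-0.0136, -0.6073, -0.7944]]), array([1.6949, 0.4183, 1.6447]))
polisher [335.7 220.2] 0.67 [0.5087 0.2297 0.    ]
polisher_grip [339.8 211.8] 0.93 [0.5162 0.2424 0.068 ]
polisher_grip [253.3 244. ] 0.55 [ 0.7458 -0.0143  0.068 ]
pad [356.8 238.7] 0.72 [0.5674 0.3257 0.    ]
paddle_press [331.1 199.9] 0.47 [0.5051 0.2035 0.111 ]
paddle_press [278.8 188.7] 0.33 [0.5121 0.0048 0.111 ]
rest [216.2 204.4] 0.76 [ 0.5747 -0.2341 -0.    ]
rest_seat [204.6 191.2] 0.59 [ 0.6086 -0.2532  0.115 ]
rest_seat [208.  204.6] 0.37 [ 0.6629 -0.2167  0.115 ]
pad_brush [235.9 210.5] 0.62 [ 0.5795 -0.1497  0.    ]
tape_roll [282.3 186.3] 0.6 [ 0.4106 -0.0156  0.    ]
palm_sander [159.5 180.8] 0.73 [ 0.5317 -0.502   0.    ]
palm_sander [238.2 213. ] 0.7 [ 0.5881 -0.1369  0.    ]
sanding_block [253.1 247. ] 0.84 [ 0.7175 -0.0293  0.    ]
sanding_block [159.7 179. ] 0.6 [ 0.5227 -0.5054  0.    ]
compound_bottle [402.6 264.9] 0.98 [0.6289 0.5092 0.    ]
compound_bottle [353.3 239.2] 0.
[... 489 characters left out ...]
9 212.2] 0.8 [ 0.5668 -0.244   0.    ]
rest [132.7 245.7] 0.19 [0.445  0.5687 0.    ]
rest_seat [358.6 203.4] 0.91 [ 0.5902 -0.2609  0.115 ]
pad_brush [322.4 208.7] 0.8 [ 0.5803 -0.1417  0.    ]
pad_brush [228.6 231.5] 0.28 [0.4971 0.2071 0.    ]
tape_roll [288.6 249.5] 0.63 [ 0.4295 -0.0154  0.    ]
palm_sander [418.4 224.5] 0.75 [ 0.5196 -0.5007  0.    ]
palm_sander [131.2 245.9] 0.34 [0.4443 0.5745 0.    ]
sanding_block [285.5 170.4] 0.89 [ 0.7244 -0.0053  0.    ]
compound_bottle [154.5 198.3] 0.54 [0.6227 0.4871 0.    ]
compound_bottle [130.1 244.6] 0.18 [0.4492 0.5787 0.    ]
spray_bottle [131.5 242.7] 0.65 [0.4563 0.5734 0.    ]
spray_bottle [288.6 172.6] 0.44 [ 0.716  -0.0168  0.    ]
```

View pics/top0.png

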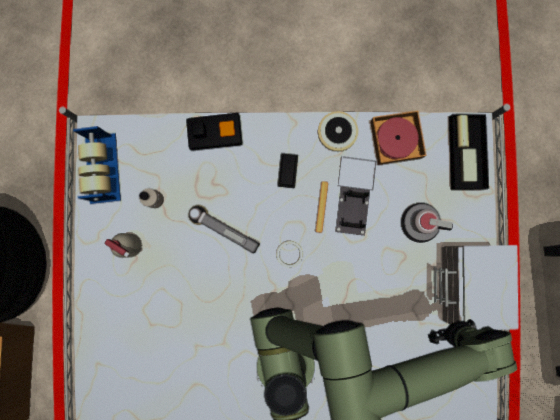

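View pics/scene0.png

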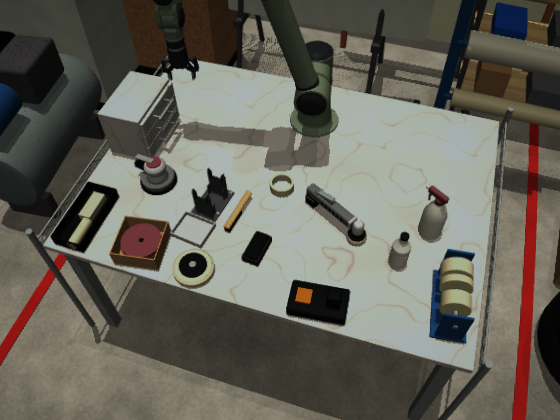

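```bash
cat >> h.py <<'E'
def plan(x,y,z,b):
    """shift (units of 150 mm) and turn (units of 1.5 rad) from the measured pose to TCP (x,y,z), tool-x bearing b (deg)"""
    o=manip.get_obs(); w,a,c,d=o['orientation']; M=Rot.from_quat([a,c,d,w]).as_matrix()
    b0=np.arctan2(M[1,0],M[0,0]); t=(b0-np.radians(b)+np.pi)%(2*np.pi)-np.pi
    print('t',round(o['t'],2),'eef',np.round(o['eef_pos'],4),'bearing',round(np.degrees(b0),2),'zaxis',np.round(M[:,2],3),'j',np.round(o['joint_positions'],2),'ft',np.round(o['ft_force'],1),'w',round(o['gripper_width'],3))
    print('units',np.round(M.T@(np.array([x,y,z])-o['eef_pos'])/.15,4),'turn',round(t/1.5,4))
E
python3 - <<'E'
from h import *
print(np.round(manip.snapshot('wrist')['T_tool_cam'],3))
plan(.5,.21,.42,18.4); plan(.5,.21,.42,62)
E
```

```text
[[-0.001 -0.961 -0.275  0.07 ]
 [ 1.    -0.001  0.001  0.001]
 [-0.001 -0.275  0.961 -0.128]
 [ 0.     0.     0.     1.   ]]
t 1.4 eef [ 0.1734 -0.5219  0.2453] bearing 18.38 zaxis [ 0.  0. -1.] j [-1.38  0.33 -0.19  1.05  0.    1.44] ft [-0.4  1.  -0.7] w 0.996
units [ 3.6046 -3.9443 -1.1646] turn -0.0002
t 1.4 eef [ 0.1734 -0.5219  0.2453] bearing 18.38 zaxis [ 0.  0. -1.] j [-1.38  0.33 -0.19  1.05  0.    1.44] ft [-0.4  1.  -0.7] w 0.996
units [ 3.6046 -3.9443 -1.1646] turn -0.5075
```

Emit:
{"name": "send_rows", "arguments": {"increments": [[[1, 0, 0, -0.4, 0], [1, 0, 0, -0.8, 0], [1, 0.3, -0.4, -1, 0], [1, 0.6, -0.7, -1, 0], [1, 0.9, -1, -1, 0], [1, 0.9, -1, -1, 0]]]}}

```text
t: 2.15
eef_pos: [0.255, -0.3344, 0.396]
orientation: [0.0, 0.987, 0.161, 0.0]
ft_force: [-0.0, -0.0, 0.7]
gripper_width: 0.998
gripper_force: 0.0
```

Emit:
{"name": "send_rows", "arguments": {"increments": [[[1, 0.25, -0.3, 0, 0], [1, 0.5, -0.55, 0, 0], [1, 0.75, -0.8, 0, 0], [1, 0.9, -1, 0, 0]]]}}

```text
t: 2.65
eef_pos: [0.3359, -0.151, 0.3953]
orientation: [0.0, 0.987, 0.16, 0.0]
ft_force: [-0.1, 0.4, 0.4]
gripper_width: 0.997
gripper_force: 0.0
```

Emit:
{"name": "send_rows", "arguments": {"increments": [[[1, 0.25, -0.3, 0, 0], [1, 0.5, -0.55, 0, 0], [1, 0.75, -0.8, 0, 0], [1, 0.9, -1, 0, 0]]]}}

```text
t: 3.15
eef_pos: [0.4171, 0.0343, 0.3951]
orientation: [0.0, 0.987, 0.16, 0.0]
ft_force: [0.1, -0.2, -0.5]
gripper_width: 0.993
gripper_force: 0.0
```

Emit:
{"name": "send_rows", "arguments": {"increments": [[[1, 0.25, -0.3, 0, -0.12], [1, 0.5, -0.55, 0, -0.24], [1, 0.75, -0.8, 0, -0.36], [1, 0.85, -0.95, 0, -0.48], [1, 0.85, -0.95, 0, -0.5], [1, 0.85, -0.95, 0, -0.5]]]}}

```text
t: 3.9
eef_pos: [0.492, 0.2075, 0.395]
orientation: [0.0, 0.861, 0.509, -0.0]
ft_force: [0.9, -0.8, -0.5]
gripper_width: 1.0
gripper_force: 0.0
```

```bash
python3 - <<'E'
from h import *
np.set_printoptions(precision=4,suppress=True)
o=manip.get_obs(); s=manip.snapshot('wrist'); C=cam(s,o); save(s,'w1')
for q,z in [('polisher',0),('polisher_grip',.068),('pad',0),('paddle_press',.111),('tape_roll',0)]:
    for r in manip.spot_point(q,s)[:2]: print(q,np.round(r['at'],1),round(r['p'],2),onz(s,r['at'],z,C))
E
```

```text
polisher [280.9 136.7] 0.83 [0.5057 0.2218 0.    ]
polisher_grip [280.7 132.3] 0.87 [0.5106 0.2325 0.068 ]
pad [283.6  49.1] 0.55 [0.5629 0.3191 0.    ]
paddle_press [278.  171.1] 0.75 [0.489  0.1999 0.111 ]
```

View pics/w1.png

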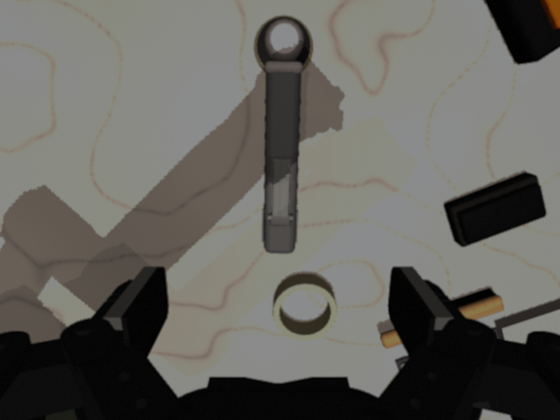

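```bash
python3 - <<'E'
from h import *
np.set_printoptions(precision=4,suppress=True)
o=manip.get_obs(); s=manip.snapshot('wrist'); C=cam(s,o); im=s['color'].astype(float).mean(2)
for r in (75,85,95,110,125,140,150): 
    g=cv2.GaussianBlur(im,(1,5),0)[r]; d=np.diff(g); l=255+np.argmin(d[255:280]); h=285+np.argmax(d[285:315]); print(r,l,h,np.abs(d[l]),d[h],onz(s,((l+h+1)/2,r),.088,C)[:2], np.linalg.norm(onz(s,(l+.5,r),.088,C)-onz(s,(h+.5,r),.088,C)))
a=onz(s,(283.5,75),.088,C);b=onz(s,(280.5,245),.088,C); print(a,b,np.degrees(np.arctan2(*(a-b)[1::-1])))
for p,z in [((282,158),.113),((280,252),.08),((283,40),.0),((282,62),.088)]: print(onz(s,p,z,C))
ax=np.array(a-b)[:2]; ax/=np.linalg.norm(ax)
im2=cv2.resize(s['color'][0:270,220:340],None,fx=4,fy=2.2*4/4); 
plan(.5106,.2335,.072,60)
E
```

```text
75 265 300 27.66666666666667 24.270833333333336 [0.5437 0.2878] 0.038611154376882645
85 265 300 27.8125 21.333333333333336 [0.5386 0.2785] 0.0388683674666131
95 265 299 28.47916666666668 22.95833333333333 [0.533  0.2694] 0.03801191083508739
110 265 299 26.39583333333333 22.125 [0.5252 0.2551] 0.03840201391815221
125 264 298 24.91666666666667 24.91666666666667 [0.5163 0.2411] 0.038802470835298974
140 264 298 26.250000000000007 24.270833333333336 [0.5082 0.2262] 0.03921432794824278
150 264 298 25.14583333333333 37.375 [0.5026 0.2161] 0.039495267606731055
[0.5442 0.2875 0.088 ] [0.4449 0.1128 0.088 ] 60.38343275059096
[0.5002 0.2111 0.113 ]
[0.4382 0.1018 0.08  ]
[0.5679 0.3296 0.    ]
[0.5492 0.3002 0.088 ]
t 4.25 eef [0.4919 0.2076 0.3956] bearing 61.28 zaxis [ 0.  0. -1.] j [ 0.26  0.24  0.08  1.4  -0.    2.33] ft [0.3 0.7 1. ] w 1.004
units [0.2104 0.0254 2.1573] turn 0.0149
```

Emit:
{"name": "send_rows", "arguments": {"increments": [[[1, 0.1, 0.015, 0.35, 0.01], [1, 0.21, 0.02, 0.7, 0.01], [1, 0.21, 0.02, 1, 0.01], [1, 0.21, 0.02, 1, 0.01], [1, 0.21, 0.02, 1, 0.01]]]}}

```text
t: 4.88
eef_pos: [0.5106, 0.2345, 0.2472]
orientation: [0.0, 0.864, 0.504, 0.001]
ft_force: [0.3, -0.3, 0.6]
gripper_width: 1.0
gripper_force: 0.0
```

```bash
python3 - <<'E'
from h import *
np.set_printoptions(precision=4,suppress=True)
o=manip.get_obs(); s=manip.snapshot('wrist'); C=cam(s,o); save(s,'w2')
for q,z in [('polisher',0),('polisher_grip',.068),('pad',0),('paddle_press',.111)]:
    for r in manip.spot_point(q,s)[:1]: print(q,np.round(r['at'],1),round(r['p'],2),onz(s,r['at'],z,C))
plan(.5115,.233,.066,60.3)
E
```

```text
polisher [280.1 183.5] 0.75 [0.5071 0.2211 0.    ]
paddle_press [278.4 246.8] 0.81 [0.4931 0.2009 0.111 ]
t 5.12 eef [0.5106 0.2346 0.2471] bearing 60.48 zaxis [ 0.003  0.001 -1.   ] j [ 0.3   0.34 -0.16  1.06  0.    2.39] ft [ 0.2 -1.1 -0.6] w 1.004
units [-0.009   0.0081  1.2072] turn 0.0021
```

View pics/w2.png

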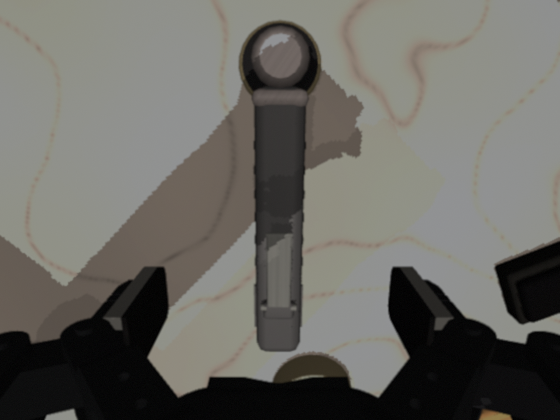

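Emit:
{"name": "send_rows", "arguments": {"increments": [[[1, 0, 0.008, 0.3, 0], [1, 0, 0.008, 0.6, 0], [1, 0, 0.008, 0.8, 0], [1, 0, 0.008, 1, 0], [1, 0, 0.008, 1, 0]]]}}

```text
t: 5.75
eef_pos: [0.5093, 0.2334, 0.0939]
orientation: [-0.0, 0.864, 0.504, -0.002]
ft_force: [0.5, 0.4, 0.9]
gripper_width: 0.998
gripper_force: 0.0
```

Emit:
{"name": "send_rows", "arguments": {"increments": [[[1, 0, 0, 0.1, 0], [1, 0, 0, 0.205, 0], [1, 0, 0, 0.205, 0], [0.4, 0, 0, 0.205, 0], [0.3, 0, 0, 0.205, 0], [0.3, 0, 0, 0.205, 0], [0.2, 0, 0, 0.205, 0], [0.2, 0, 0, 0.205, 0]]], "newtons": 90}}

```text
t: 6.75
eef_pos: [0.5116, 0.2338, 0.0653]
orientation: [0.0, 0.864, 0.504, 0.001]
ft_force: [2.4, -1.3, 6.0]
gripper_width: 0.455
gripper_force: 91.9
```

Emit:
{"name": "send_rows", "arguments": {"increments": [[[0.2, 0, 0, -0.05, 0], [0.2, 0, 0, -0.2, 0], [0.2, 0, 0, -0.4, 0], [0.2, 0, 0, -0.6, 0], [0.2, 0, 0, -0.8, 0], [0.2, 0, 0, -1, 0], [0.2, 0, 0, -1, 0]]]}}

```text
t: 7.62
eef_pos: [0.5112, 0.2344, 0.2156]
orientation: [-0.0, 0.864, 0.504, 0.001]
ft_force: [0.5, 0.2, -7.7]
gripper_width: 0.454
gripper_force: 92.1
```

```bash
python3 - <<'E'
from h import *
np.set_printoptions(precision=4,suppress=True)
s=manip.snapshot('top');C=cam(s)
im=s['color'][120:250,290:400]; cv2.imwrite('pics/top1.png',cv2.cvtColor(cv2.resize(im,None,fx=5.4,fy=4.6*1.0,interpolation=cv2.INTER_CUBIC),cv2.COLOR_RGB2BGR))
for q,z in [('rest',0),('rest_seat',.115),('pad_brush',0)]:
    for r in manip.spot_point(q,s)[:1]: print(q,np.round(r['at'],1),round(r['p'],2),onz(s,r['at'],z,C))
plan(.42,-.05,.26,0)
E
```

```text
rest [354.  209.5] 0.68 [ 0.5768 -0.2595  0.    ]
rest_seat [357.4 203.1] 0.75 [ 0.5913 -0.2567  0.115 ]
pad_brush [321.6 205.7] 0.53 [ 0.5915 -0.1389  0.    ]
t 7.83 eef [0.5092 0.2335 0.2123] bearing 60.5 zaxis [-0.004 -0.001 -1.   ] j [ 0.3   0.37 -0.21  0.99  0.    2.38] ft [-0.1 -0.7 -8.6] w 0.457
units [-1.9383  0.4125 -0.3139] turn 0.7039
```

View pics/top1.png

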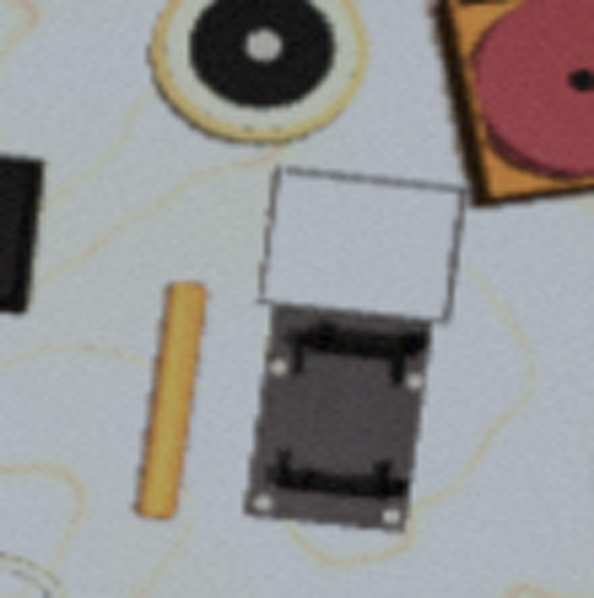

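Emit:
{"name": "send_rows", "arguments": {"increments": [[[0.2, -0.03, 0.02, -0.1, 0.05], [0.2, -0.12, 0.08, -0.25, 0.13], [0.2, -0.25, 0.17, -0.38, 0.22], [0.2, -0.4, 0.27, -0.45, 0.3], [0.2, -0.57, 0.385, -0.45, 0.36], [0.2, -0.7, 0.47, -0.45, 0.4], [0.2, -0.74, 0.5, -0.45, 0.4]]]}}

```text
t: 8.7
eef_pos: [0.5206, 0.0991, 0.2805]
orientation: [-0.0, 0.974, 0.225, -0.001]
ft_force: [0.1, 0.8, -7.9]
gripper_width: 0.457
gripper_force: 92.2
```

```bash
python3 - <<'E'
from h import *
np.set_printoptions(precision=4,suppress=True)
s=manip.snapshot('top');C=cam(s)
f=lambda x,y:(290+(x+.5)/5.4-.5,120+(y+.5)/4.6-.5)
for n,z,pts in [('base',.006,[(272,308),(430,322),(245,513),(405,530)]),('tray',.022,[(278,170),(465,188),(261,299),(448,318)]),('saddles tops',.12,[(300,325),(400,335),(283,455),(383,465)]),('brush',.034,[(170,283),(206,285),(137,514),(173,518)])]:
    P=np.array([onz(s,f(*p),z,C) for p in pts]); print(n,P[:,:2].ravel(),'mean',P.mean(0)[:2],'bearing',np.degrees(np.arctan2(*(P[0]+P[1]-P[2]-P[3])[1::-1])),np.degrees(np.arctan2(*(P[0]+P[2]-P[1]-P[3])[1::-1]))-90)
plan(.57,-.04,.28,0)
E
```

```text
base [ 0.662  -0.2075  0.6503 -0.3166  0.4965 -0.1871  0.4822 -0.2969] mean [ 0.5728 -0.252 ] bearing -6.836876677912666 -6.785388508070099
tray [ 0.772  -0.2114  0.7571 -0.3401  0.6675 -0.1984  0.6518 -0.3264] mean [ 0.7121 -0.2691] bearing -7.2373010110874425 -6.799467609085909
saddles tops [ 0.6361 -0.2136  0.6282 -0.2785  0.5372 -0.2014  0.5293 -0.2661] mean [ 0.5827 -0.2399] bearing -7.089880599704779 -6.944540582028125
brush [ 0.6792 -0.1355  0.6775 -0.1599  0.4953 -0.1115  0.492  -0.1358] mean [ 0.586  -0.1357] bearing -7.410045507361679 -5.853362476610286
t 8.75 eef [0.5209 0.0989 0.2807] bearing 26.06 zaxis [-0.002 -0.001 -1.   ] j [ 0.05  0.27 -0.18  1.12 -0.    2.74] ft [ 0.2 -1.3 -8.2] w 0.458
units [-0.1124  0.9755  0.0045] turn 0.3032
```

Emit:
{"name": "send_rows", "arguments": {"increments": [[[0.2, -0.02, 0.08, 0, 0.01], [0.2, -0.05, 0.25, 0, 0.02], [0.2, -0.1, 0.5, 0, 0.05], [0.2, -0.15, 0.75, 0, 0.08], [0.2, -0.2, 0.93, 0, 0.1], [0.2, -0.2, 1, 0, 0.1]]]}}

```text
t: 9.5
eef_pos: [0.5607, -0.0489, 0.2816]
orientation: [-0.0, 0.988, 0.152, -0.0]
ft_force: [1.2, 0.3, -7.3]
gripper_width: 0.46
gripper_force: 92.4
```

Emit:
{"name": "send_rows", "arguments": {"increments": [[[0.2, -0.02, 0.08, 0, 0.02], [0.2, -0.06, 0.25, 0, 0.08], [0.2, -0.1, 0.5, 0, 0.15], [0.2, -0.14, 0.75, 0, 0.2], [0.2, -0.16, 0.93, 0, 0.25], [0.2, -0.16, 1, 0, 0.28], [0.2, -0.16, 1, 0, 0.28]]]}}

```text
t: 10.38
eef_pos: [0.5827, -0.1976, 0.2817]
orientation: [-0.0, 0.998, -0.057, -0.0]
ft_force: [0.0, -0.3, -7.1]
gripper_width: 0.458
gripper_force: 92.5
```

```bash
python3 - <<'E'
from h import *
np.set_printoptions(precision=4,suppress=True)
o=manip.get_obs(); s=manip.snapshot('wrist'); C=cam(s,o); save(s,'w3')
for q,z in [('polisher_grip',o['eef_pos'][2]+.003),('paddle_press',o['eef_pos'][2]+.046),('rest',0),('rest_seat',.115)]:
    for r in manip.spot_point(q,s)[:1]: print(q,np.round(r['at'],1),round(r['p'],2),onz(s,r['at'],z,C))
plan(.592,-.2546,.28,-6.9)
E
```

```text
polisher_grip [280.5 292.5] 0.64 [ 0.5838 -0.199   0.2847]
rest [277.6 252.9] 0.24 [ 0.4789 -0.1856  0.    ]
rest_seat [348.4 169.1] 0.83 [ 0.5929 -0.2556  0.115 ]
t 10.62 eef [ 0.5826 -0.1967  0.2821] bearing -6.45 zaxis [-0.  0. -1.] j [-0.45  0.43  0.06  1.2   0.    2.81] ft [ 1.   1.  -7.8] w 0.459
units [0.1056 0.3767 0.0141] turn 0.0053
```

View pics/w3.png

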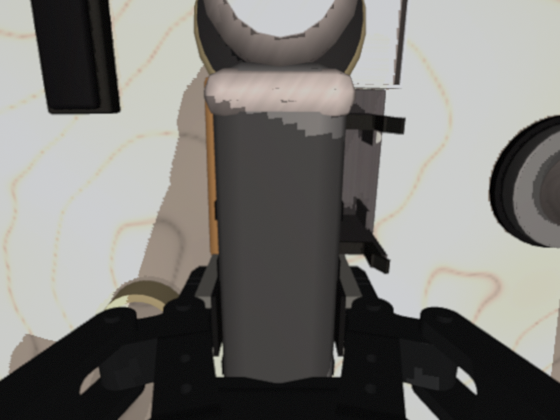

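Emit:
{"name": "send_rows", "arguments": {"increments": [[[0.2, 0.04, 0.1, 0, 0.005], [0.2, 0.08, 0.25, 0, 0.005], [0.2, 0.11, 0.35, 0, 0.005], [0.2, 0.11, 0.38, 0, 0.005], [0.2, 0.11, 0.38, 0, 0.005]]]}}

```text
t: 11.25
eef_pos: [0.5923, -0.2568, 0.2817]
orientation: [-0.0, 0.998, -0.061, -0.0]
ft_force: [0.3, 0.3, -7.0]
gripper_width: 0.454
gripper_force: 92.5
```

```bash
python3 - <<'E'
from h import *
np.set_printoptions(precision=4,suppress=True)
o=manip.get_obs(); s=manip.snapshot('wrist'); C=cam(s,o); save(s,'w4')
for q,z in [('polisher_grip',o['eef_pos'][2]+.003),('rest',0),('rest_seat',.115)]:
    for r in manip.spot_point(q,s)[:1]: print(q,np.round(r['at'],1),round(r['p'],2),onz(s,r['at'],z,C))
zt=o['eef_pos'][2]+.023
g=cv2.GaussianBlur(s['color'].astype(float).mean(2),(1,7),0)
I=(C[0].copy(),C[1]); w,a,c,d=o['orientation']; M=Rot.from_quat([a,c,d,w]).as_matrix()
for r in range(110,260,20):
    e=np.abs(np.diff(g[r])); l=200+np.argmax(e[200:240]); h=320+np.argmax(e[320:360])
    L,H=[M.T@(onz(s,(p+.5,r),zt,C)-o['eef_pos']) for p in (l,h)]
    print(r,l,h,L[:2],H[:2],'centre y',(L+H)[1]/2,'w',(H-L)[1])
print(s['cx'],s['cy'])
plan(.592,-.255,.28,-6.9)
E
```

```text
polisher_grip [279.9 290.8] 0.87 [ 0.5941 -0.2581  0.2847]
110 209 349 [ 0.0677 -0.0183] [0.0677 0.0198] centre y 0.0007546166586341347 w 0.03810343033390079
130 213 345 [ 0.0623 -0.0175] [0.0623 0.019 ] centre y 0.0007568085683230738 w 0.03642602679672832
150 213 343 [ 0.0568 -0.0177] [0.0568 0.0187] centre y 0.0004789672847488099 w 0.03638695169405079
170 214 342 [ 0.0512 -0.0177] [0.0511 0.0187] centre y 0.00047741251860507206 w 0.03635121832400088
190 215 341 [ 0.0453 -0.0177] [0.0453 0.0186] centre y 0.0004758343641267926 w 0.036318895849821224
210 214 342 [ 0.0393 -0.0183] [0.0393 0.0192] centre y 0.00047426437867974236 w 0.03746223425181782
230 217 339 [ 0.0331 -0.0177] [0.0331 0.0186] centre y 0.0004726009437136299 w 0.03626503567993562
250 218 338 [ 0.0267 -0.0177] [0.0267 0.0186] centre y 0.00047094197166080987 w 0.03624382031392636
277.87654218842 205.99386472757934
t 11.45 eef [ 0.5925 -0.2558  0.2821] bearing -6.94 zaxis [-0.  0. -1.] j [-0.52  0.49  0.15  1.23  0.    2.74] ft [ 0.3  1.1 -7.2] w 0.455
units [-0.0041 -0.0046  0.0141] turn -0.0004
```

View pics/w4.png

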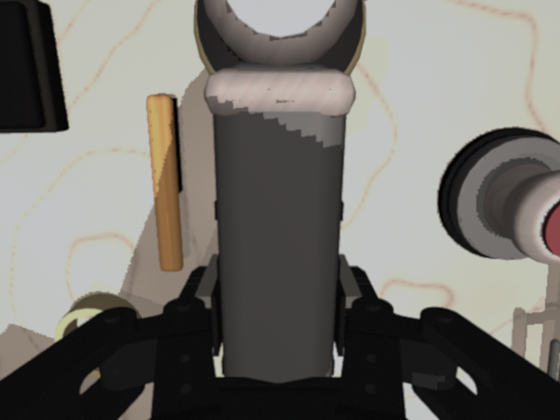

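Emit:
{"name": "send_rows", "arguments": {"increments": [[[0.2, -0.003, -0.003, 0.08, 0], [0.2, -0.003, -0.003, 0.25, 0], [0.2, -0.003, -0.003, 0.45, 0], [0.2, -0.003, -0.003, 0.65, 0], [0.2, -0.003, -0.003, 0.83, 0], [0.2, -0.003, -0.003, 0.95, 0], [0.2, -0.003, -0.003, 1, 0], [0.2, -0.003, -0.003, 1, 0]]]}}

```text
t: 12.45
eef_pos: [0.5919, -0.2555, 0.1315]
orientation: [-0.0, 0.998, -0.061, -0.0]
ft_force: [-0.8, -0.0, -7.3]
gripper_width: 0.457
gripper_force: 92.4
```

```bash
python3 - <<'E'
from h import *
plan(.592,-.255,.1125,-6.9)
E
```

```text
t 12.45 eef [ 0.5919 -0.2555  0.1315] bearing -6.96 zaxis [-0.001  0.    -1.   ] j [-0.52  0.59 -0.08  0.9   0.    2.74] ft [-0.8 -0.  -7.3] w 0.457
units [ 0.0003 -0.0033  0.1268] turn -0.0007
```

No contact so far; the last 19 mm slowly.

Emit:
{"name": "send_rows", "arguments": {"increments": [[[0.2, 0, 0, 0.03, 0], [0.2, 0, 0, 0.06, 0], [0.2, 0, 0, 0.085, 0], [0.2, 0, 0, 0.105, 0], [0.2, 0, 0, 0.115, 0], [0.2, 0, 0, 0.12, 0], [0.2, 0, 0, 0.12, 0]]]}}

```text
t: 13.32
eef_pos: [0.5922, -0.2559, 0.1141]
orientation: [0.0, 0.998, -0.061, 0.0]
ft_force: [0.3, -1.2, -8.2]
gripper_width: 0.457
gripper_force: 92.5
```

Emit:
{"name": "send_rows", "arguments": {"increments": [[[0.2, 0, 0, 0.007, 0], [0.2, 0, 0, 0.014, 0], [0.2, 0, 0, 0.02, 0], [0.2, 0, 0, 0.02, 0]]]}}

```text
t: 13.82
eef_pos: [0.5924, -0.2559, 0.1123]
orientation: [0.0, 0.998, -0.061, 0.0]
ft_force: [-4.6, 1.7, 4.4]
gripper_width: 0.459
gripper_force: 94.0
```

Emit:
{"name": "send_rows", "arguments": {"increments": [[[0.46, 0, 0, 0, 0], [0.5, 0, 0, 0, 0], [0.6, 0, 0, 0, 0], [0.8, 0, 0, 0, 0], [0.9, 0, 0, 0, 0], [0.9, 0, 0, 0, 0], [0.9, 0, 0, 0, 0]]], "newtons": 30}}

```text
t: 14.7
eef_pos: [0.5922, -0.2559, 0.111]
orientation: [-0.0, 0.998, -0.061, 0.0]
ft_force: [-0.3, -0.4, 0.0]
gripper_width: 0.901
gripper_force: 0.0
```

Emit:
{"name": "send_rows", "arguments": {"increments": [[[0.9, 0, 0, -0.1, 0], [0.9, 0, 0, -0.35, 0], [0.9, 0, 0, -0.65, 0], [0.9, 0, 0, -0.9, 0], [0.9, 0, 0, -1, 0], [0.9, 0, 0, -1, 0]]]}}

```text
t: 15.45
eef_pos: [0.5926, -0.2561, 0.2621]
orientation: [0.0, 0.998, -0.061, 0.001]
ft_force: [-0.7, 0.4, -0.5]
gripper_width: 0.901
gripper_force: 0.0
```

```bash
python3 - <<'E'
from h import *
np.set_printoptions(precision=4,suppress=True)
o=manip.get_obs(); s=manip.snapshot('wrist'); C=cam(s,o); save(s,'w5'); t=manip.snapshot('scene')
a=np.radians(-6.9); X=np.array([np.cos(a),np.sin(a),0])
for n,sh,Cc in (('w',s,C),('s',t,cam(t))):
  for q,z in [('polisher_grip',.115),('paddle_press',.158),('pad',.047),('rest_seat',.115)]:
    for r in manip.spot_point(q,sh)[:1]: print(n,q,np.round(r['at'],1),round(r['p'],2),onz(sh,r['at'],z,Cc))
save(t,'scene5'); cv2.imwrite('pics/scene5c.png',cv2.resize(cv2.cvtColor(t['color'][140:270,150:290],cv2.COLOR_RGB2BGR),None,fx=4,fy=4,interpolation=cv2.INTER_CUBIC))
plan(*(np.array([.5922,-.2559,.21])-.037*X),-6.9)
E
```

```text
w polisher_grip [278.9 194.5] 0.6 [ 0.5937 -0.2576  0.115 ]
w paddle_press [278.3 267. ] 0.88 [ 0.5543 -0.2521  0.158 ]
w rest_seat [276.2 268.4] 0.42 [ 0.5333 -0.248   0.115 ]
s polisher_grip [207.3 187.9] 0.86 [ 0.591  -0.2497  0.115 ]
s paddle_press [208.2 173.6] 0.63 [ 0.5577 -0.2545  0.158 ]
s pad [206.9 196.5] 0.62 [ 0.5819 -0.2643  0.047 ]
s rest_seat [204.1 189.2] 0.94 [ 0.6003 -0.2587  0.115 ]
t 15.95 eef [ 0.592  -0.2558  0.2605] bearing -6.98 zaxis [-0.001  0.    -1.   ] j [-0.52  0.5   0.11  1.18 -0.    2.74] ft [ 0.1 -0.5  0.6] w 0.899
units [-0.2453  0.001   0.3367] turn -0.0009
```

View pics/scene5c.png

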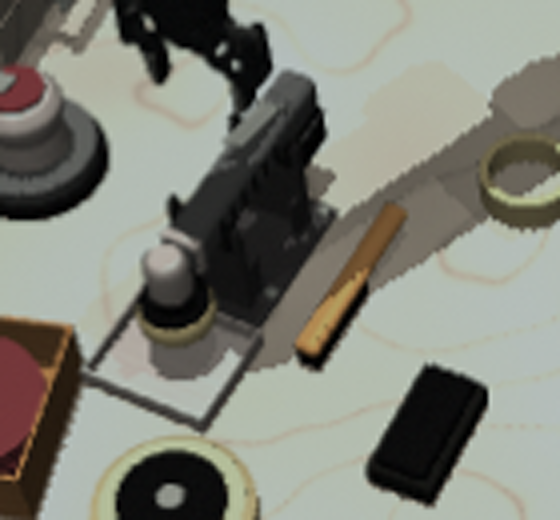

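View pics/w5.png

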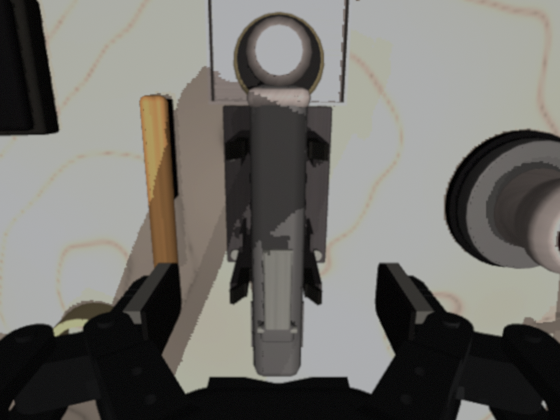

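Emit:
{"name": "send_rows", "arguments": {"increments": [[[0.5, -0.1, 0, 0, 0], [0, -0.2, 0, 0, 0], [0, -0.29, 0, 0.1, 0], [0, -0.29, 0, 0.25, 0], [0, -0.29, 0, 0.35, 0], [0, -0.29, 0, 0.4, 0], [0, -0.29, 0, 0.4, 0], [0, -0.29, 0, 0.4, 0]]]}}

```text
t: 16.95
eef_pos: [0.5495, -0.2508, 0.2016]
orientation: [0.0, 0.998, -0.061, 0.0]
ft_force: [-0.7, -0.3, -0.1]
gripper_width: -0.0
gripper_force: 0.0
```

```bash
python3 - <<'E'
from h import *
o=manip.get_obs(); s=manip.snapshot('wrist'); save(s,'w6')
plan(.5485,-.2506,.178,-6.9)
E
```

```text
t 17.0 eef [ 0.5495 -0.2508  0.2018] bearing -6.97 zaxis [ 0.001 -0.001 -1.   ] j [-0.55  0.45 -0.11  1.   -0.    2.71] ft [ 0.1 -0.9 -0.3] w -0.0
units [-0.0073 -0.0009  0.1584] turn -0.0008
```

View pics/w6.png

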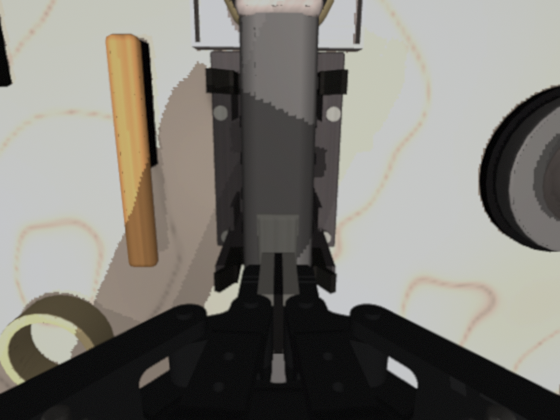

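Emit:
{"name": "send_rows", "arguments": {"increments": [[[0, 0, 0, 0.05, 0], [0, 0, 0, 0.1, 0], [0, 0, 0, 0.14, 0], [0, 0, 0, 0.16, 0], [0, 0, 0, 0.16, 0]]]}}

```text
t: 17.62
eef_pos: [0.5489, -0.2505, 0.1767]
orientation: [-0.0, 0.998, -0.061, -0.0]
ft_force: [-0.6, -0.3, 0.2]
gripper_width: -0.004
gripper_force: 0.0
```

Emit:
{"name": "send_rows", "arguments": {"increments": [[[0, 0, 0, 0.01, 0], [0, 0, 0, 0.015, 0], [0, 0, 0, 0.02, 0], [0, 0, 0, 0.02, 0]]]}}

```text
t: 18.12
eef_pos: [0.549, -0.2506, 0.174]
orientation: [-0.0, 0.998, -0.061, 0.0]
ft_force: [1.0, -0.6, -0.3]
gripper_width: 0.002
gripper_force: 0.0
```

Emit:
{"name": "send_rows", "arguments": {"increments": [[[0, 0, 0, 0.005, 0], [0, 0, 0, 0.01, 0], [0, 0, 0, 0.015, 0], [0, 0, 0, 0.015, 0]]]}}

```text
t: 18.62
eef_pos: [0.5491, -0.2506, 0.1721]
orientation: [0.0, 0.998, -0.061, 0.0]
ft_force: [0.2, -0.7, 3.3]
gripper_width: 0.005
gripper_force: 1.6
```

Emit:
{"name": "send_rows", "arguments": {"increments": [[[0, 0, 0, 0.007, 0], [0, 0, 0, 0.014, 0], [0, 0, 0, 0.02, 0], [0, 0, 0, 0.02, 0]]]}}

```text
t: 19.12
eef_pos: [0.5497, -0.2507, 0.1691]
orientation: [0.0, 0.998, -0.061, 0.001]
ft_force: [1.8, 1.2, 4.9]
gripper_width: -0.002
gripper_force: 2.2
```

Emit:
{"name": "send_rows", "arguments": {"increments": [[[0, 0, 0, 0.006, 0], [0, 0, 0, 0.012, 0], [0, 0, 0, 0.016, 0], [0, 0, 0, 0.016, 0]]]}}

```text
t: 19.62
eef_pos: [0.5501, -0.2508, 0.167]
orientation: [0.0, 0.998, -0.061, 0.001]
ft_force: [2.7, 0.1, 6.3]
gripper_width: -0.0
gripper_force: 2.6
```

Emit:
{"name": "send_rows", "arguments": {"increments": [[[0, 0, 0, 0.006, 0], [0, 0, 0, 0.013, 0], [0, 0, 0, 0.013, 0], [0, 0, 0, 0.013, 0]]]}}

```text
t: 20.12
eef_pos: [0.5504, -0.2509, 0.1653]
orientation: [0.0, 0.998, -0.061, 0.002]
ft_force: [3.0, 0.5, 6.1]
gripper_width: -0.001
gripper_force: 2.9
```

```bash
python3 - <<'E'
from h import *
F=[];P=[]
for n in ['wrist']*6+['scene']*4:
    s=manip.snapshot(n); o=manip.get_obs(); F.append(o['ft_force']);P.append(o['eef_pos'])
print(np.mean(F,0),np.mean(P,0),np.std(P,0),o['gripper_force'])
C=cam(s)
for q,z in [('polisher_grip',.115),('paddle_press',.150)]:
    for r in manip.spot_point(q,s)[:1]: print(q,np.round(r['at'],1),round(r['p'],2),onz(s,r['at'],z,C))
E
```

```text
[3.14152897 0.27956008 6.15083945] [ 0.55042162 -0.25089281  0.1653273 ] [1.55214018e-05 1.25593664e-05 1.20311815e-05] 2.8733312152326107
polisher_grip [205.9 189.7] 0.8 [ 0.60055606 -0.25136558  0.115     ]
paddle_press [211.5 178.6] 0.49 [ 0.57053566 -0.23686551  0.15      ]
```

```bash
python3 -c "
from plant import manip; print(manip.hand_in())"
```

```text
the job is handed in; nothing more can be done
None
```

The job is handed in, but no verdict came back. The polisher lies level in both saddles with its pad over the dust tray, and the arm is holding the paddle with about 6.2 N, an estimated 0.10–0.11 rad (roughly half).

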